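# Throw an interlocked power switch bank over and lock it

## Robot

A 6-joint arm with a two-finger parallel gripper is mounted at the origin on a cart in front of the work surface, level with it; the furniture and walls round the work are solid. World frame = base frame: x ahead of the robot, y to its left, z up, the work surface at z = 0. Lengths are in mm, angles in degrees, forces in N, time in s.
With the tool pointing down it reaches from about 300 to 850 mm from the base axis. Payload 4.2 kg.
Tool frame: the origin (TCP) lies on the centre line of the jaws, within the pads' length; the fingertips stand 8 mm ahead of it and the grasp point (between the pads) lies 11 mm behind it; z points along the fingers, y is the line along which they close (so a half turn about z gives the same grasp; the last joint's range is limited). The gripper opens to 91 mm and grips with 3 to 60 N. Pads are 32 mm wide; open, the fingers measure 118 mm over their backs; the gripper's body (76 mm by 178 mm) begins 60 mm behind the grasp point.
Start: joints at [66.349, 18.312, 89.639, -0, 72.044, -1.146], TCP at [220.1, 531.223, 221.976] pointing down, gripper open.
Joint ranges: [-177.97, 177.97], [-48.28, 115.42], [12.27, 149.76], [-77.06, 257.06], [2.81, 150.46], [-146.56, 146.56]. Speed limits (degrees/s): [147.25, 147.25, 180, 180, 180, 180].

## Interface

Orientations are given as [roll, pitch, yaw] about the fixed x, y, z axes, in that order (R = Rz(yaw) Ry(pitch) Rx(roll)).
In Python, from workcell import telemetry, eyes, ticket gives the robot as it stands. The module is installed in compiled form; this text tells all that it offers.
- The arm moves only by the shell command python3 -m crank 'ROWS' [OPENING] [FORCE]. ROWS is JSON, a list of rows, each an object of numbers: "dx", "dy", "dz": the shift along the world's x, y, z normalised to -1 to 1, where 1 is 80 cm; "yaw": the turn about the world's z normalised to -1 to 1, where 1 is 5 degrees. A call has 1 to 10 rows; each row shifts and turns the commanded pose from where the row before left it; what a row does not reach is not made up. A row lasts 1/8 s, in which the tool goes at most 62.5 mm and 10.7 degrees, less where a joint would pass 70% of its speed; a pose out of reach is approached as far as the arm can. A call with a number of a shift or a turn outside -1 to 1 is refused whole. A call with a gripper value outside its range is refused whole. OPENING is the opening, from 0 (shut) to 1 (fully open), set as the call begins (- or left out, the last holds). The fingers move at their own pace and stop on an object; FORCE is the grip in N (left out, the last holds). Time passes only in rows, so rows that do not move let the fingers close. It gives the time, the measured TCP pose, the force, the opening and the grip force at its end, in the units of the state.
- telemetry.state(): the state, without advancing time (a new reading comes with each control period).
- eyes.grab_frame(name): name is "scene" or "top" or "wrist"; returns the picture (480x640x3 uint8, red, green, blue); there is no depth.
- eyes.calibration(name): a dict with "camera_matrix" (3x3 intrinsics, pixels), "world_from_camera" (4x4, takes a point from camera to world coordinates). Camera axes: x right, y down, z forward; pixel columns grow to the right and rows downward; lengths in mm; the calibration is good to about 2 mm. A picture is of the moment at which its call begins: read the wrist's pose just before it. calibration takes no time and is no camera call; for the wrist camera it gives the pose at the moment of the call.
- ticket.job_done(): hands the job in; it is judged then, once.
The state is a dict: "time_s": time; "qpos": joint angles; "qvel": joint speeds; "effort": joint torques, N m; "ee_pos": TCP position; "ee_rot": TCP orientation; "force": force on the tool from outside, world axes, zero at the start; "torque": the same for the moment, N m; "gripper_width": finger opening in mm; "gripper_force": force on a finger pad.
Only numpy, scipy, OpenCV 4.12 (cv2) and the standard library are available. Lean on these libraries where they do the work, as an engineer would, in place of code of your own. Each camera call takes 0.05 s, during which the arm holds its last target. There are 200 camera calls.

## Task

Shut down the desk's power switch bank: throw all three levers right over, away from the wing screw. An interlock lets them go only one at a time in an order you cannot see, so feel for the lever that is free and do not force a locked one. When all three are over, tighten the wing screw on the sloping front clockwise until its clutch first slips, stop there, let go, and leave the other things on the desk alone.

Things in the scene. Friction and masses are not known exactly. Their poses are not given: they have to be found in the camera images.
- bank: Grey metal console fixed on the desk, 210 (x) x 270 (y) x 95 mm. Origin on the desk, 120 mm behind the front face; x points from the sloping front (robot's side) to the back. Front wall 50 mm high; from there the front slopes up at 25 deg to the flat top, x = -24 to +90 mm. The lever units stand on the top at x = +20, y = -85, 0, +85 mm; the wing screw is in the middle of the slope.
- unit_a: One of three identical lever units on the bank's flat top, in a row along the bank's y, 85 mm apart, in any order: a dark steel foot 66 x 46 x 6 mm with two cheeks, and the lever. Origin: centre of the foot's underside (95 mm above the desk); axes as the bank's. The lever's hinge axis runs along y, 18 mm above the origin.
- lever_a (a joint): Lever of unit_a: 0 to 0.06 at the start, leaning 0.5 rad from upright to the screw side (bank's -x); 1.0 at its stop, thrown over to +x. Stays where left. Free: about 2.5 N at the handle. Locked: gives to about 0.08, then stops firmly; over 35 N is forcing. The order cannot be seen and changes with their places; each is unlocked by throwing the one before right over (past 0.87).
- lever_a_tip (a point): Centre of that lever's T-handle: a black bar of diameter 18 mm and 44 mm long along y, on a 10 mm steel shaft, 85 mm from the hinge axis. About 188 mm above the desk at the start and at the end, 10 mm more half way.
- unit_b: One of three identical lever units on the bank's flat top, in a row along the bank's y, 85 mm apart, in any order: a dark steel foot 66 x 46 x 6 mm with two cheeks, and the lever. Origin: centre of the foot's underside (95 mm above the desk); axes as the bank's. The lever's hinge axis runs along y, 18 mm above the origin.
- lever_b (a joint): Lever of unit_b: 0 to 0.06 at the start, leaning 0.5 rad from upright to the screw side (bank's -x); 1.0 at its stop, thrown over to +x. Stays where left. Free: about 2.5 N at the handle. Locked: gives to about 0.08, then stops firmly; over 35 N is forcing. The order cannot be seen and changes with their places; each is unlocked by throwing the one before right over (past 0.87).
- lever_b_tip (a point): Centre of that lever's T-handle: a black bar of diameter 18 mm and 44 mm long along y, on a 10 mm steel shaft, 85 mm from the hinge axis. About 188 mm above the desk at the start and at the end, 10 mm more half way.
- unit_c: One of three identical lever units on the bank's flat top, in a row along the bank's y, 85 mm apart, in any order: a dark steel foot 66 x 46 x 6 mm with two cheeks, and the lever. Origin: centre of the foot's underside (95 mm above the desk); axes as the bank's. The lever's hinge axis runs along y, 18 mm above the origin.
- lever_c (a joint): Lever of unit_c: 0 to 0.06 at the start, leaning 0.5 rad from upright to the screw side (bank's -x); 1.0 at its stop, thrown over to +x. Stays where left. Free: about 2.5 N at the handle. Locked: gives to about 0.08, then stops firmly; over 35 N is forcing. The order cannot be seen and changes with their places; each is unlocked by throwing the one before right over (past 0.87).
- lever_c_tip (a point): Centre of that lever's T-handle: a black bar of diameter 18 mm and 44 mm long along y, on a 10 mm steel shaft, 85 mm from the hinge axis. About 188 mm above the desk at the start and at the end, 10 mm more half way.
- clamp_screw (a joint): Angle of the screw under the wing (steel disc of diameter 48 mm with a black pointer line), clockwise seen from outside; starts at 0 to 0.55, tight against its stop at 1.3. Running torque about 0.05 N m.
- clamp_cap (a joint): Slip of the clutch: angle of the wing relative to the screw, clockwise; 0 at the start. It grows only while the clutch slips, at 0.22 N m, and stays. A slip of 0.04 to 0.6 is wanted, more wears the clutch.
- clamp_grip (a point): Grip point of the wing on the screw's axis, 34 mm out from the slope. z: screw axis, out of the slope, 25 deg from vertical toward the bank's -x (clockwise is turning about -z). x: along the wing, a black bar 56 mm long (x), 14 mm thick (y), from 14 to 46 mm out of the slope, on a 22 mm neck over the 7.5 mm thick steel disc.
- mug: Bystander: the nearer green mug, 86 x 116 x 94 mm, right of the bank. Origin under its centre.
- tape_dispenser: Bystander: black tape dispenser, 46 x 147 x 79 mm, left of the bank. Origin under its centre.
- hole_punch: Bystander: two-hole punch, 107 x 112 x 76 mm, far right of the bank. Origin under its centre.
- mouse: Bystander: black mouse, 111 x 66 x 42 mm, left of the bank and nearer. Origin under its centre.

How it is judged (in metres and radians):
On the way, in this order (a step that is already met when the one before it is completed fails the run):
1. one lever is thrown over (value of joint any of lever_a, lever_b, lever_c above 0.9 rad), for 0.2 s.
2. two levers are over ((value of joint each of lever_a, lever_b above 0.9 rad or value of joint each of lever_b, lever_c above 0.9 rad or value of joint each of lever_a, lever_c above 0.9 rad)), for 0.2 s.
3. all three levers are over (value of joint each of lever_a, lever_b, lever_c above 0.9 rad), for 0.2 s.
4. the screw is tight and its clutch has slipped (all of step 3 and value of joint clamp_screw above 1.22 rad and value of joint clamp_cap above 0.04 rad), for 0.2 s.
At the end, for the whole second after the job is handed in: All three levers stand over (joint above 0.9 of 1.0), the screw is tight (above 1.22 of 1.3), its clutch has slipped by 0.04 to 0.6 rad, and no bystander has moved more than 40 mm (all of step 4 and value of joint clamp_cap below 0.6 rad); the robot touches nothing.
It fails at once if a lever is forced (over 35 N) (contact force between any of the arm, the fingers and unit_a above 35 N or contact force between any of the arm, the fingers and unit_b above 35 N or contact force between any of the arm, the fingers and unit_c above 35 N).
It fails at once if the clutch is turned on past its first slip (over 0.6 rad) (value of joint clamp_cap above 0.6 rad).
It fails at once if a bystander is disturbed (moved over 40 mm) (distance of any of mug, tape_dispenser, hole_punch, mouse from where it was at the start of the episode above 0.04 m).
It also fails if it takes over 72 s, if anything falls off the work surface, if the arm or the gripper's body presses on something with over 40 N, if the wrist force passes 120 N, or if a joint passes its speed limit or range.

## Working session

There is one attempt and no reset: what is moved stays moved. The work goes in short steps, Python scripts to look and compute and a shell command to move; the robot and the scene stay as the last step left them, time stands still between calls to the robot, and variables do not carry over. Pictures are saved under pics/ and viewed, at most 10 in all, crops included, and the job is handed in when it is done.

```bash
mkdir -p pics
cat > h.py <<'E'
from workcell import telemetry, eyes, ticket
import numpy as np, cv2
def snap(n,f):
    im=eyes.grab_frame(n); cv2.imwrite(f,im[:,:,::-1]); return im
def ray(n,u,v,z):
    c=eyes.calibration(n);K=np.array(c["camera_matrix"]);T=np.array(c["world_from_camera"])
    d=T[:3,:3]@np.linalg.solve(K,[u,v,1.]);o=T[:3,3]
    return o+d*(z-o[2])/d[2]
def proj(n,p):
    c=eyes.calibration(n);K=np.array(c["camera_matrix"]);T=np.linalg.inv(np.array(c["world_from_camera"]))
    q=K@(T[:3,:3]@np.array(p)+T[:3,3]);return q[:2]/q[2]
E
python3 - <<'E'
from h import *
snap("top","pics/top.png");snap("scene","pics/scene.png")
print(telemetry.state())
for n in("top","scene"):print(eyes.calibration(n))
E
```

```text
{'time_s': 0.1, 'qpos': array([ 6.63483673e+01,  1.83477898e+01,  8.96987796e+01, -3.31754722e-04,
        7.20433333e+01, -1.14443215e+00]), 'qvel': array([ 0.02070055, -0.05131032, -0.25827265, -0.05566085,  0.05679772,
        0.03022481]), 'effort': array([ 1.53326771e-03, -4.13336742e+01, -2.32508290e+01,  7.31306942e-02,
        4.22820286e-02, -5.68425639e-05]), 'ee_pos': array([219.92409562, 530.81372175, 221.210539  ]), 'ee_rot': array([-1.79910109e+02, -1.48023509e-03,  1.57492901e+02]), 'force': array([ 0.03311402, -0.0711027 , -0.43387619]), 'torque': array([-0.0370115 ,  0.02203267,  0.00614337]), 'gripper_force': 0.0, 'gripper_width': 91.77709752630153}
{'camera_matrix': array([[490.46488559,   0.        , 322.36975247],
       [  0.        , 490.46488559, 242.29602988],
       [  0.        ,   0.        ,   1.        ]]), 'world_from_camera': array([[ 1.67764826e-02, -9.91737682e-01,  1.27180657e-01,
         3.79879109e+02],
       [-9.99554444e-01, -1.97757692e-02, -2.23569197e-02,
         1.62672247e+01],
       [ 2.46872951e-02, -1.26748921e-01, -9.91627576e-01,
         1.53948369e+03],
       [ 0.00000000e+00,  0.00000000e+00,  0.00000000e+00,
         1.00000000e+00]])}
{'camera_matrix': array([[448.8798098 ,   0.        , 319.51585904],
       [  0.        , 448.8798098 , 231.76090299],
       [  0.        ,   0.        ,   1.        ]]), 'world_from_camera': array([[ 6.97635704e-01, -4.36038006e-01,  5.68485076e-01,
        -1.33046377e+00],
       [-7.16409693e-01, -4.33251037e-01,  5.46855275e-01,
        -5.36676146e+02],
       [ 7.84706490e-03, -7.88773983e-01, -6.14633246e-01,
         7.21593628e+02],
       [ 0.00000000e+00,  0.00000000e+00,  0.00000000e+00,
         1.00000000e+00]])}
```

View pics/top.png

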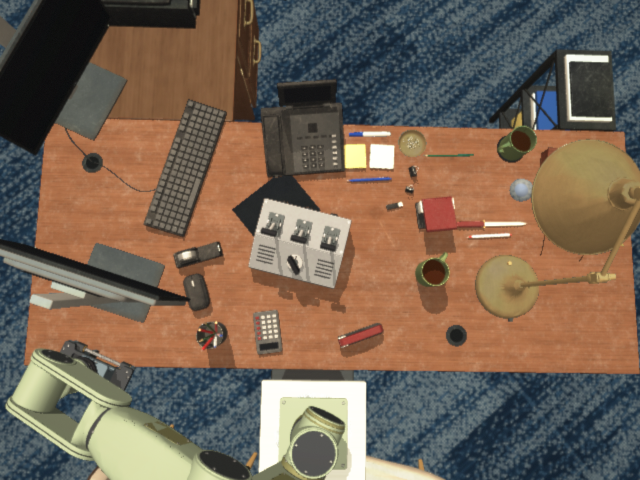

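View pics/scene.png

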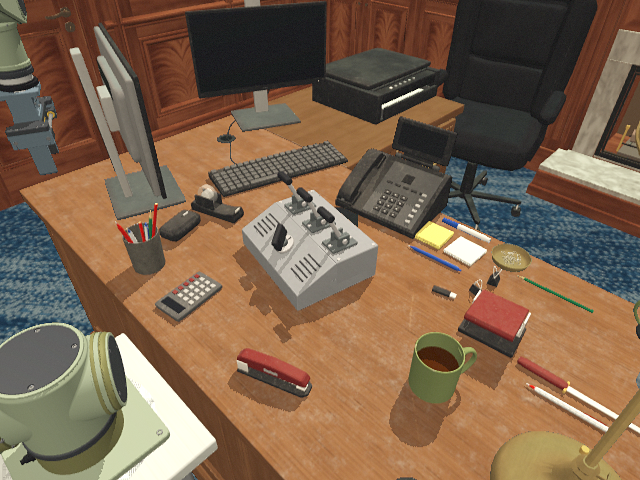

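The bank sits at about (300,242) in the top view, with its front towards the robot and slightly yawed. The levers are near (273,222), (302,230) and (331,236), and the wing is near (294,265). I'll enlarge both views.

Run:
```python
from h import *
a=cv2.imread("pics/top.png")[190:300,240:360];b=cv2.imread("pics/scene.png")[165:315,230:390]
a=cv2.resize(a,(600,550),interpolation=cv2.INTER_CUBIC)
cv2.imwrite("pics/c1.png",a)
b=cv2.resize(b,(640,600),interpolation=cv2.INTER_CUBIC)
cv2.imwrite("pics/c2.png",b)
```

```text
(no output)
```

View pics/c1.png

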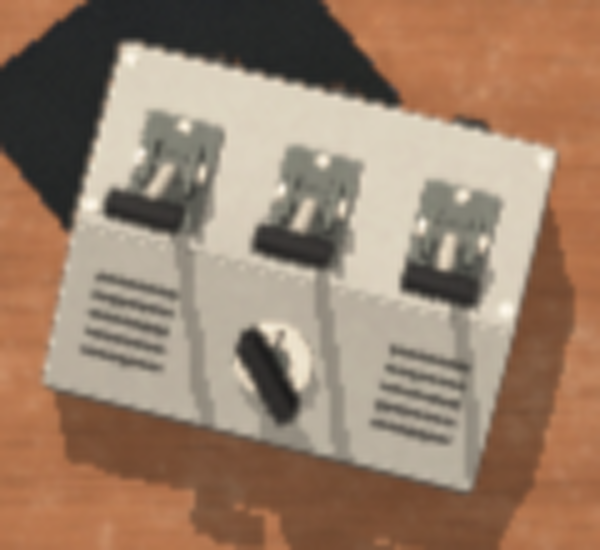

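```bash
cat > fit.py <<'E'
from h import *
from scipy.optimize import least_squares
hx=20-85*np.sin(.49);hz=95+18+85*np.cos(.49)
P=[(hx,85,hz),(hx,0,hz),(hx,-85,hz),(90,135,95),(90,-135,95),(-120,135,50),(-120,-135,50),(-91,0,113)]
C=np.array([(145,212),(294,246),(441,286),(122,42),(555,150),(44,383),(470,490),(266,372)])/5+[239.5+.1,189.6]
def W(p,q):
    c,s=np.cos(p[2]),np.sin(p[2]);return np.array([p[0]+c*q[0]-s*q[1],p[1]+s*q[0]+c*q[1],q[2]])
if __name__=="__main__":
    f=lambda p:np.concatenate([proj("top",W(p,q))-c for q,c in zip(P,C)])
    r=least_squares(f,[500,60,-.2]);p=r.x
    print(p,np.degrees(p[2]));print(r.fun.reshape(-1,2).round(2))
    for q in P[:3]+[(-86.4,0,103.3)]:print(W(p,q),"scene",proj("scene",W(p,q)))
    # wing direction from ends at tilt plane
    for u in [(248,335),(288,414)]:
        print(ray("top",u[0]/5+239.6,u[1]/5+189.6,113))
E
python3 fit.py
```

```text
[ 5.80317284e+02  4.91991560e+01 -2.25697187e-01] -12.931496270443853
[[-0.29 -0.28]
 [-0.41  0.3 ]
 [-0.11 -0.32]
 [ 0.09 -0.93]
 [ 0.97 -0.82]
 [-0.61 -0.08]
 [ 0.62  0.06]
 [-0.19  1.98]]
[579.84320175 136.51984815 187.99829298] scene [284.08465573 177.45314358]
[560.8213984   53.67559067 187.99829298] scene [303.35152812 194.75245117]
[541.79959505 -29.16866681 187.99829298] scene [324.9836084  214.17542771]
[496.10853305  68.53425965 103.3       ] scene [278.23153094 235.63804345]
[518.84115501  80.17383387 113.        ]
[473.1772979   55.78921876 113.        ]
```

View pics/c2.png

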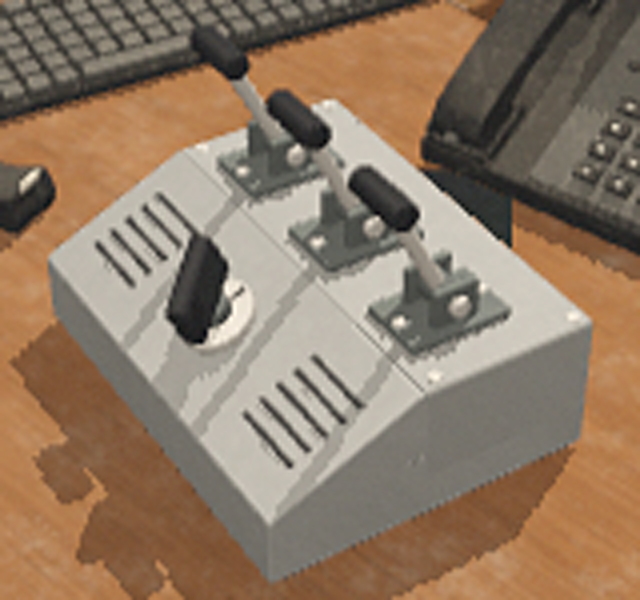

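The fit agrees with both views to about 3 mm, and the handle heights are consistent. I'll raise the tool, swing in with the fingers shut, and align with the bank's x axis.

```bash
python3 -m crank '[{"dz":0.06},{"dz":0.06},{"dx":0.0125,"dy":-0.06,"yaw":0.48},{"dx":0.0125,"dy":-0.06,"yaw":0.48},{"dx":0.0125,"dy":-0.06,"yaw":0.48},{"dx":0.0125,"dy":-0.06,"yaw":0.48},{"dx":0.0125,"dy":-0.06},{"dx":0.0125,"dy":-0.06},{"dx":0.0125,"dy":-0.06},{"dx":0.0125,"dy":-0.06}]' 0 10
```

```text
validation failed for argument at $[0]...
```

```bash
python3 -m crank '[{"dx":0,"dy":0,"dz":0.06,"yaw":0},{"dx":0,"dy":0,"dz":0.06,"yaw":0},{"dx":0.0125,"dy":-0.06,"dz":0,"yaw":0.48},{"dx":0.0125,"dy":-0.06,"dz":0,"yaw":0.48},{"dx":0.0125,"dy":-0.06,"dz":0,"yaw":0.48},{"dx":0.0125,"dy":-0.06,"dz":0,"yaw":0.48},{"dx":0.0125,"dy":-0.06,"dz":0,"yaw":0},{"dx":0.0125,"dy":-0.06,"dz":0,"yaw":0},{"dx":0.0125,"dy":-0.06,"dz":0,"yaw":0},{"dx":0.0125,"dy":-0.06,"dz":0,"yaw":0}]' 0 10
```

```text
time_s: 1.35
ee_pos: [299.9, 145.6, 317.8]
ee_rot: [-180.0, 0.0, 167.1]
force: [1.3, -0.4, -0.0]
gripper_width: 0.6
gripper_force: 0.0
```

```bash
python3 -m crank '[{"dx":0.058,"dy":0,"dz":0,"yaw":0},{"dx":0.058,"dy":0,"dz":0,"yaw":0},{"dx":0.058,"dy":0,"dz":0,"yaw":0},{"dx":0.058,"dy":0,"dz":0,"yaw":0},{"dx":0.058,"dy":0,"dz":0,"yaw":0},{"dx":0,"dy":0,"dz":-0.04,"yaw":0},{"dx":0,"dy":0,"dz":-0.04,"yaw":0},{"dx":0,"dy":0,"dz":-0.04,"yaw":0},{"dx":0,"dy":0,"dz":-0.048,"yaw":0},{"dx":0,"dy":0,"dz":0,"yaw":0}]'
python3 - <<'E'
from h import *
snap("wrist","pics/w1.png")
E
```

```text
time_s: 2.6
ee_pos: [529.9, 146.6, 180.7]
ee_rot: [-179.8, -0.4, 167.1]
force: [-0.2, -0.1, 0.2]
gripper_width: 0.6
gripper_force: 0.0
```

View pics/w1.png

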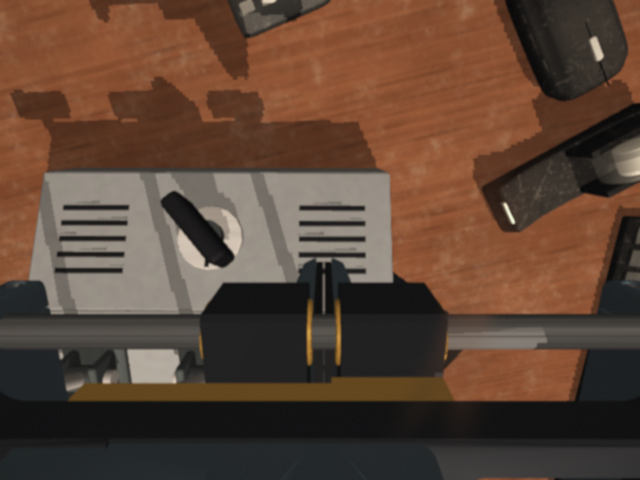

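The bank is square in the wrist image, with the wing at (200,228), so the alignment is good. I'll push gently on the left lever.

```bash
python3 -m crank '[{"dx":0.006,"dy":-0.0014,"dz":0,"yaw":0},{"dx":0.006,"dy":-0.0014,"dz":0,"yaw":0},{"dx":0.006,"dy":-0.0014,"dz":0,"yaw":0},{"dx":0.006,"dy":-0.0014,"dz":0,"yaw":0},{"dx":0.003,"dy":-0.0007,"dz":0,"yaw":0},{"dx":0.003,"dy":-0.0007,"dz":0,"yaw":0},{"dx":0,"dy":0,"dz":0,"yaw":0}]'
```

```text
time_s: 3.52
ee_pos: [554.9, 141.9, 183.6]
ee_rot: [-180.0, -0.2, 167.1]
force: [-4.3, 1.4, 3.9]
gripper_width: 0.8
gripper_force: 2.6
```

```bash
python3 -m crank '[{"dx":0.003,"dy":-0.0007,"dz":0,"yaw":0},{"dx":0.003,"dy":-0.0007,"dz":0,"yaw":0},{"dx":0,"dy":0,"dz":0,"yaw":0}]'
```

```text
time_s: 3.9
ee_pos: [558.5, 141.0, 183.9]
ee_rot: [-180.0, -0.3, 167.1]
force: [-9.0, 1.7, 6.8]
gripper_width: 0.5
gripper_force: 4.3
```

```bash
python3 -m crank '[{"dx":0.003,"dy":-0.0007,"dz":0,"yaw":0},{"dx":0,"dy":0,"dz":0,"yaw":0}]'
```

```text
time_s: 4.15
ee_pos: [559.0, 140.9, 184.1]
ee_rot: [-180.0, -0.5, 167.1]
force: [-13.6, 4.3, 10.4]
gripper_width: 0.4
gripper_force: 6.9
```

That lever is locked: 17 N with no travel. I'll back off and try the middle one.

```bash
python3 -m crank '[{"dx":-0.018,"dy":0.004,"dz":0,"yaw":0},{"dx":-0.018,"dy":0.004,"dz":0,"yaw":0},{"dx":-0.012,"dy":-0.0518,"dz":0,"yaw":0},{"dx":-0.012,"dy":-0.0518,"dz":0,"yaw":0},{"dx":0.009,"dy":-0.002,"dz":0,"yaw":0},{"dx":0.009,"dy":-0.002,"dz":0,"yaw":0},{"dx":0.006,"dy":-0.0014,"dz":0,"yaw":0},{"dx":0.006,"dy":-0.0014,"dz":0,"yaw":0},{"dx":0.003,"dy":-0.0007,"dz":0,"yaw":0},{"dx":0,"dy":0,"dz":0,"yaw":0}]'
```

```text
time_s: 5.4
ee_pos: [540.6, 58.3, 183.4]
ee_rot: [180.0, -0.2, 167.1]
force: [-4.7, 1.9, 3.1]
gripper_width: 0.2
gripper_force: 2.5
```

```bash
python3 -m crank '[{"dx":0.003,"dy":-0.0007,"dz":0,"yaw":0},{"dx":0,"dy":0,"dz":0,"yaw":0}]'
```

```text
time_s: 5.65
ee_pos: [543.5, 57.5, 183.6]
ee_rot: [180.0, -0.1, 167.1]
force: [-4.0, 2.2, 3.5]
gripper_width: 0.6
gripper_force: 2.5
```

```bash
python3 -m crank '[{"dx":0.003,"dy":-0.0007,"dz":0,"yaw":0},{"dx":0.003,"dy":-0.0007,"dz":0,"yaw":0},{"dx":0,"dy":0,"dz":0,"yaw":0}]'
```

```text
time_s: 6.02
ee_pos: [549.1, 55.9, 183.6]
ee_rot: [180.0, 0.0, 167.1]
force: [-3.5, 1.5, 3.1]
gripper_width: 0.6
gripper_force: 1.8
```

The middle lever is free. I'll push it on over.

```bash
python3 -m crank '[{"dx":0.009,"dy":-0.002,"dz":0,"yaw":0},{"dx":0.009,"dy":-0.002,"dz":0,"yaw":0},{"dx":0.009,"dy":-0.002,"dz":0,"yaw":0},{"dx":0.009,"dy":-0.002,"dz":0,"yaw":0},{"dx":0.009,"dy":-0.002,"dz":0,"yaw":0},{"dx":0.009,"dy":-0.002,"dz":0,"yaw":0},{"dx":0.009,"dy":-0.002,"dz":0,"yaw":0},{"dx":0,"dy":0,"dz":0,"yaw":0}]'
```

```text
time_s: 7.02
ee_pos: [600.1, 44.4, 183.2]
ee_rot: [180.0, 0.0, 167.1]
force: [-0.7, 0.5, -0.2]
gripper_width: 0.6
gripper_force: 0.5
```

```bash
python3 -m crank '[{"dx":0.005,"dy":-0.0012,"dz":0,"yaw":0},{"dx":0.005,"dy":-0.0012,"dz":0,"yaw":0},{"dx":0,"dy":0,"dz":0,"yaw":0}]'
```

```text
time_s: 7.4
ee_pos: [607.9, 42.6, 183.7]
ee_rot: [180.0, 0.1, 167.1]
force: [-1.5, -0.5, -0.8]
gripper_width: 0.1
gripper_force: 0.8
```

```bash
python3 -m crank '[{"dx":0.004,"dy":-0.001,"dz":0,"yaw":0},{"dx":0.004,"dy":-0.001,"dz":0,"yaw":0},{"dx":0,"dy":0,"dz":0,"yaw":0}]'
```

```text
time_s: 7.78
ee_pos: [612.5, 41.4, 183.5]
ee_rot: [180.0, -0.2, 167.1]
force: [-6.0, 1.0, 1.1]
gripper_width: 0.6
gripper_force: 3.3
```

```bash
python3 -m crank '[{"dx":0.003,"dy":-0.001,"dz":0,"yaw":0},{"dx":0,"dy":0,"dz":0,"yaw":0}]'
```

```text
time_s: 8.02
ee_pos: [612.8, 41.2, 183.4]
ee_rot: [180.0, -0.5, 167.1]
force: [-11.3, 2.6, 3.9]
gripper_width: 0.5
gripper_force: 5.9
```

The middle lever is at its stop. Next is the right lever.

```bash
python3 -m crank '[{"dx":-0.055,"dy":0.0126,"dz":0,"yaw":0},{"dx":-0.055,"dy":0.0126,"dz":0,"yaw":0},{"dx":-0.012,"dy":-0.0518,"dz":0,"yaw":0},{"dx":-0.012,"dy":-0.0518,"dz":0,"yaw":0},{"dx":0.006,"dy":-0.0014,"dz":0,"yaw":0},{"dx":0.006,"dy":-0.0014,"dz":0,"yaw":0},{"dx":0.003,"dy":-0.0007,"dz":0,"yaw":0},{"dx":0.003,"dy":-0.0007,"dz":0,"yaw":0},{"dx":0,"dy":0,"dz":0,"yaw":0}]'
```

```text
time_s: 9.15
ee_pos: [520.5, -24.5, 183.7]
ee_rot: [-180.0, -0.4, 167.2]
force: [-11.8, 0.4, 9.3]
gripper_width: 0.2
gripper_force: 5.6
```

```bash
python3 -m crank '[{"dx":0.003,"dy":-0.0007,"dz":0,"yaw":0},{"dx":0,"dy":0,"dz":0,"yaw":0}]'
```

```text
time_s: 9.4
ee_pos: [521.0, -24.6, 183.8]
ee_rot: [-179.9, -0.7, 167.2]
force: [-16.5, 2.1, 13.2]
gripper_width: 0.8
gripper_force: 8.2
```

The right lever is locked. I'll go back to the left one.

```bash
python3 -m crank '[{"dx":-0.017,"dy":0.004,"dz":0,"yaw":0},{"dx":-0.017,"dy":0.004,"dz":0,"yaw":0},{"dx":0.012,"dy":0.0518,"dz":0,"yaw":0},{"dx":0.012,"dy":0.0518,"dz":0,"yaw":0},{"dx":0.012,"dy":0.0518,"dz":0,"yaw":0},{"dx":0.012,"dy":0.0518,"dz":0,"yaw":0},{"dx":0.009,"dy":-0.002,"dz":0,"yaw":0},{"dx":0.009,"dy":-0.002,"dz":0,"yaw":0},{"dx":0.006,"dy":-0.0014,"dz":0,"yaw":0},{"dx":0.003,"dy":-0.0007,"dz":0,"yaw":0}]'
```

```text
time_s: 10.65
ee_pos: [557.9, 140.1, 183.5]
ee_rot: [-180.0, -0.1, 167.0]
force: [-4.3, 1.3, 3.7]
gripper_width: 0.8
gripper_force: 2.3
```

```bash
python3 -m crank '[{"dx":0.003,"dy":-0.0007,"dz":0,"yaw":0},{"dx":0.003,"dy":-0.0007,"dz":0,"yaw":0},{"dx":0,"dy":0,"dz":0,"yaw":0}]'
```

```text
time_s: 11.02
ee_pos: [562.2, 139.4, 183.8]
ee_rot: [-180.0, -0.1, 167.1]
force: [-4.8, 0.2, 4.2]
gripper_width: 0.5
gripper_force: 2.6
```

It's free now, so I'll push on.

```bash
python3 -m crank '[{"dx":0.004,"dy":-0.001,"dz":0,"yaw":0},{"dx":0.009,"dy":-0.002,"dz":0,"yaw":0},{"dx":0.009,"dy":-0.002,"dz":0,"yaw":0},{"dx":0.009,"dy":-0.002,"dz":0,"yaw":0},{"dx":0.009,"dy":-0.002,"dz":0,"yaw":0},{"dx":0.009,"dy":-0.002,"dz":0,"yaw":0},{"dx":0.009,"dy":-0.002,"dz":0,"yaw":0},{"dx":0.009,"dy":-0.002,"dz":0,"yaw":0},{"dx":0.006,"dy":-0.0014,"dz":0,"yaw":0},{"dx":0.004,"dy":-0.001,"dz":0,"yaw":0}]'
```

```text
time_s: 12.28
ee_pos: [625.0, 125.8, 183.3]
ee_rot: [-180.0, -0.0, 167.1]
force: [-2.5, 0.3, -0.2]
gripper_width: 0.5
gripper_force: 1.4
```

```bash
python3 -m crank '[{"dx":0.003,"dy":-0.0007,"dz":0,"yaw":0},{"dx":0.003,"dy":-0.0007,"dz":0,"yaw":0},{"dx":0,"dy":0,"dz":0,"yaw":0}]'
```

```text
time_s: 12.65
ee_pos: [630.1, 124.7, 183.8]
ee_rot: [180.0, 0.1, 167.1]
force: [-1.1, 0.1, -0.3]
gripper_width: 0.2
gripper_force: 0.9
```

```bash
python3 -m crank '[{"dx":0.004,"dy":-0.001,"dz":0,"yaw":0},{"dx":0,"dy":0,"dz":0,"yaw":0}]'
```

```text
time_s: 12.9
ee_pos: [631.7, 124.3, 183.7]
ee_rot: [180.0, -0.2, 167.1]
force: [-6.1, 0.5, 2.1]
gripper_width: 0.5
gripper_force: 3.2
```

```bash
python3 -m crank '[{"dx":0.003,"dy":-0.001,"dz":0,"yaw":0},{"dx":0,"dy":0,"dz":0,"yaw":0}]'
```

```text
time_s: 13.15
ee_pos: [632.0, 124.1, 183.6]
ee_rot: [-180.0, -0.5, 167.1]
force: [-10.6, 3.3, 3.5]
gripper_width: 1.0
gripper_force: 5.7
```

The left lever is over. Last is the right one.

```bash
python3 -m crank '[{"dx":-0.055,"dy":0.0126,"dz":0,"yaw":0},{"dx":-0.055,"dy":0.0126,"dz":0,"yaw":0},{"dx":-0.012,"dy":-0.0518,"dz":0,"yaw":0},{"dx":-0.012,"dy":-0.0518,"dz":0,"yaw":0},{"dx":-0.012,"dy":-0.0518,"dz":0,"yaw":0},{"dx":-0.012,"dy":-0.0518,"dz":0,"yaw":0},{"dx":0.009,"dy":-0.002,"dz":0,"yaw":0},{"dx":0.006,"dy":-0.0014,"dz":0,"yaw":0},{"dx":0.003,"dy":-0.0007,"dz":0,"yaw":0},{"dx":0.003,"dy":-0.0007,"dz":0,"yaw":0}]'
```

```text
time_s: 14.4
ee_pos: [525.6, -25.3, 183.5]
ee_rot: [180.0, -0.1, 167.2]
force: [-4.7, 0.6, 3.3]
gripper_width: 0.5
gripper_force: 2.2
```

```bash
python3 -m crank '[{"dx":0.003,"dy":-0.0007,"dz":0,"yaw":0},{"dx":0.003,"dy":-0.0007,"dz":0,"yaw":0},{"dx":0,"dy":0,"dz":0,"yaw":0}]'
```

```text
time_s: 14.78
ee_pos: [531.2, -27.1, 183.5]
ee_rot: [180.0, 0.1, 167.1]
force: [-2.2, 1.7, 1.2]
gripper_width: 0.8
gripper_force: 1.1
```

```bash
python3 -m crank '[{"dx":0.009,"dy":-0.002,"dz":0,"yaw":0},{"dx":0.009,"dy":-0.002,"dz":0,"yaw":0},{"dx":0.009,"dy":-0.002,"dz":0,"yaw":0},{"dx":0.009,"dy":-0.002,"dz":0,"yaw":0},{"dx":0.009,"dy":-0.002,"dz":0,"yaw":0},{"dx":0.009,"dy":-0.002,"dz":0,"yaw":0},{"dx":0.009,"dy":-0.002,"dz":0,"yaw":0},{"dx":0.004,"dy":-0.001,"dz":0,"yaw":0},{"dx":0.004,"dy":-0.001,"dz":0,"yaw":0},{"dx":0.003,"dy":-0.0007,"dz":0,"yaw":0}]'
```

```text
time_s: 16.02
ee_pos: [589.8, -40.7, 183.6]
ee_rot: [180.0, 0.0, 167.1]
force: [-4.2, 0.6, 0.3]
gripper_width: 0.6
gripper_force: 1.4
```

```bash
python3 -m crank '[{"dx":0.004,"dy":-0.001,"dz":0,"yaw":0},{"dx":0,"dy":0,"dz":0,"yaw":0}]'
```

```text
time_s: 16.27
ee_pos: [593.0, -41.6, 183.8]
ee_rot: [180.0, 0.0, 167.1]
force: [-3.3, 1.7, 0.5]
gripper_width: 0.5
gripper_force: 1.6
```

```bash
python3 -m crank '[{"dx":0.003,"dy":-0.001,"dz":0,"yaw":0},{"dx":0,"dy":0,"dz":0,"yaw":0}]'
```

```text
time_s: 16.52
ee_pos: [593.4, -41.7, 183.6]
ee_rot: [180.0, -0.3, 167.1]
force: [-7.1, 2.2, 3.0]
gripper_width: 0.7
gripper_force: 4.2
```

All three levers are over, each stopping at the same bank x. I'll retreat, hover and look closely at the wing.

```bash
python3 -m crank '[{"dx":-0.05,"dy":0.0115,"dz":0,"yaw":0},{"dx":-0.05,"dy":0.0115,"dz":0,"yaw":0},{"dx":0,"dy":0.05,"dz":0.05,"yaw":0},{"dx":0,"dy":0.05,"dz":0.05,"yaw":0},{"dx":0,"dy":0,"dz":0,"yaw":0}]' 0.6 10
python3 - <<'E'
from h import *
im=snap("wrist","pics/w2.png");print(repr(eyes.calibration("wrist")),telemetry.state()["ee_pos"])
for p in [(496.1,68.5,103.3),(498,68,99)]:print(proj("wrist",p))
E
```

```text
time_s: 17.15
ee_pos: [518.6, 58.1, 267.8]
ee_rot: [179.8, 0.7, 167.3]
force: [-0.6, -0.7, 0.7]
gripper_width: 47.7
gripper_force: 0.0
{'camera_matrix': array([[373.51965026,   0.        , 323.33713995],
       [  0.        , 373.51965026, 239.18496531],
       [  0.        ,   0.        ,   1.        ]]), 'world_from_camera': array([[ 2.19377196e-01,  9.40883481e-01,  2.58092853e-01,
         4.44810848e+02],
       [ 9.75638514e-01, -2.12041825e-01, -5.62828111e-02,
         7.35078057e+01],
       [ 1.77091234e-03,  2.64152493e-01, -9.64479302e-01,
         4.27338253e+02],
       [ 0.00000000e+00,  0.00000000e+00,  0.00000000e+00,
         1.00000000e+00]])} [517.23340677  56.80564561 265.51263005]
[329.9724723  197.62659901]
[329.79006598 199.06885086]
```

View pics/w2.png

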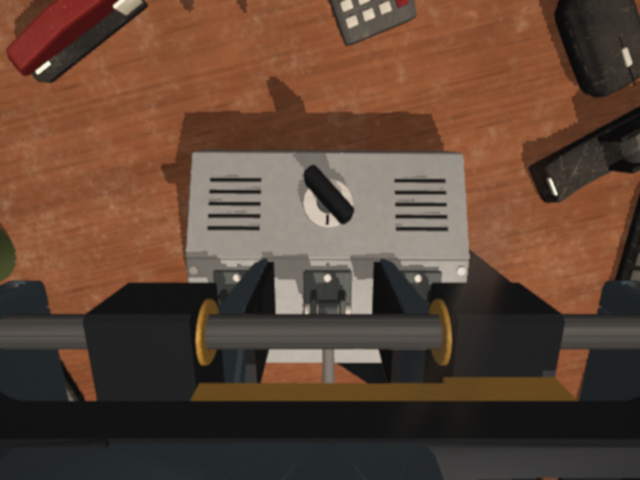

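The wing centre at (329,194) agrees with the prediction. It points about 29° in world, so the grasp yaw is about 209°.

```bash
python3 -m crank '[{"dx":-0.013,"dy":0.007,"dz":-0.01,"yaw":0.93},{"dx":-0.013,"dy":0.007,"dz":-0.01,"yaw":0.93},{"dx":0,"dy":0,"dz":-0.01,"yaw":0.93},{"dx":0,"dy":0,"dz":-0.01,"yaw":0.93},{"dx":0,"dy":0,"dz":-0.01,"yaw":0.93},{"dx":0,"dy":0,"dz":-0.01,"yaw":0.93},{"dx":0,"dy":0,"dz":-0.01,"yaw":0.93},{"dx":0,"dy":0,"dz":-0.01,"yaw":0.93},{"dx":0,"dy":0,"dz":-0.01,"yaw":0.93},{"dx":0,"dy":0,"dz":0,"yaw":0}]' 0.6 20
python3 - <<'E'
from h import *
s=telemetry.state();print(s["torque"],s["qpos"])
im=snap("wrist","pics/w3.png")
cv2.imwrite("pics/w3c.png",cv2.resize(im[80:320,160:480,::-1],None,fx=2,fy=2))
for p in [(496.1,68.5,103.3),W] if 0 else [(496.1,68.5,103.3),(491.2,69.6,114.2),(496.1,68.5,98)]:print(proj("wrist",p))
E
```

```text
time_s: 18.45
ee_pos: [494.2, 66.2, 190.1]
ee_rot: [180.0, -0.1, -151.2]
force: [-0.3, -0.8, 0.9]
gripper_width: 55.1
gripper_force: 0.0
[ 0.09606378  0.00735829 -0.00922697] [ 6.32036909e+00  1.28941024e+01  1.02164595e+02 -2.71137115e-02
  6.50644836e+01 -1.12494179e+02]
[323.35045346 251.14919247]
[328.3536362  250.44867569]
[323.34692034 249.00767503]
```

View pics/w3c.png

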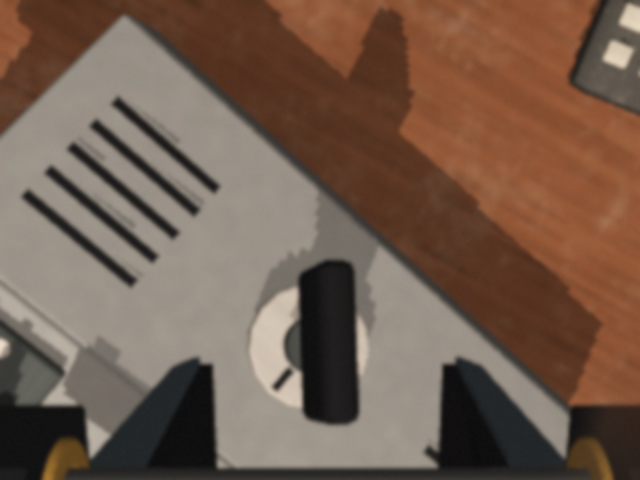

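The wing is aligned and centred between the fingers at crop (328,342). I'll descend and grip.

```bash
python3 -m crank '[{"dx":0.0025,"dy":0.0025,"dz":-0.029,"yaw":0},{"dx":0,"dy":0,"dz":-0.029,"yaw":0},{"dx":0,"dy":0,"dz":-0.029,"yaw":0},{"dx":0,"dy":0,"dz":-0.028,"yaw":0},{"dx":0,"dy":0,"dz":0,"yaw":0}]'; python3 -m crank '[{"dx":0,"dy":0,"dz":0,"yaw":0},{"dx":0,"dy":0,"dz":0,"yaw":0},{"dx":0,"dy":0,"dz":0,"yaw":0},{"dx":0,"dy":0,"dz":0,"yaw":0},{"dx":0,"dy":0,"dz":0,"yaw":0},{"dx":0,"dy":0,"dz":0,"yaw":0}]' 0 20; python3 -c "
from h import *
print(telemetry.state()['torque'])"
```

```text
time_s: 19.12
ee_pos: [495.6, 68.7, 98.4]
ee_rot: [179.9, -0.2, -151.1]
force: [0.3, -1.1, 0.5]
gripper_width: 54.8
gripper_force: 0.0
time_s: 19.88
ee_pos: [497.2, 68.7, 100.1]
ee_rot: [-179.9, 0.1, -151.0]
force: [0.1, -4.0, 3.9]
gripper_width: 20.5
gripper_force: 18.9
[-0.9336852  -0.39065643 -0.0851436 ]
```

```bash
cat > t.py <<'E'
from h import *
s=telemetry.state();print(s['torque'].round(3), "axis", (s['torque']@[-.4119,.0946,.9063]).round(3))
E
python3 -m crank '[{"dx":0,"dy":0,"dz":0,"yaw":-0.8},{"dx":0,"dy":0,"dz":0,"yaw":-0.8},{"dx":0,"dy":0,"dz":0,"yaw":-0.8},{"dx":0,"dy":0,"dz":0,"yaw":-0.8},{"dx":0,"dy":0,"dz":0,"yaw":-0.8},{"dx":0,"dy":0,"dz":0,"yaw":0}]'; python3 t.py;  python3 -m crank '[{"dx":0,"dy":0,"dz":0,"yaw":-0.8},{"dx":0,"dy":0,"dz":0,"yaw":-0.8},{"dx":0,"dy":0,"dz":0,"yaw":-0.8},{"dx":0,"dy":0,"dz":0,"yaw":-0.8},{"dx":0,"dy":0,"dz":0,"yaw":0}]';python3 t.py
```

```text
time_s: 20.62
ee_pos: [497.1, 68.3, 100.5]
ee_rot: [-179.9, 0.1, -171.0]
force: [0.4, -5.5, 7.5]
gripper_width: 16.9
gripper_force: 19.7
[-1.324 -0.192 -0.172] axis 0.372
time_s: 21.25
ee_pos: [496.8, 68.1, 100.3]
ee_rot: [-179.9, 0.1, 173.0]
force: [-0.1, -6.1, 5.5]
gripper_width: 14.5
gripper_force: 19.9
[-1.4   -0.101 -0.157] axis 0.425
```

```bash
python3 -m crank '[{"dx":0,"dy":0,"dz":0,"yaw":-0.8},{"dx":0,"dy":0,"dz":0,"yaw":-0.8},{"dx":0,"dy":0,"dz":0,"yaw":0}]'; python3 t.py;  python3 -m crank '[{"dx":0,"dy":0,"dz":0,"yaw":-0.8},{"dx":0,"dy":0,"dz":0,"yaw":0}]';python3 t.py;  python3 -m crank '[{"dx":0,"dy":0,"dz":0,"yaw":-0.8},{"dx":0,"dy":0,"dz":0,"yaw":0}]';python3 t.py
```

```text
time_s: 21.62
ee_pos: [496.9, 68.5, 100.1]
ee_rot: [-180.0, 0.1, 165.0]
force: [0.8, -6.5, 5.2]
gripper_width: 13.8
gripper_force: 20.0
[-0.817 -0.233  0.073] axis 0.381
time_s: 21.88
ee_pos: [496.9, 68.7, 100.0]
ee_rot: [-180.0, 0.1, 161.0]
force: [0.8, -6.8, 3.8]
gripper_width: 14.3
gripper_force: 20.1
[-0.547 -0.295  0.199] axis 0.377
time_s: 22.12
ee_pos: [497.0, 68.7, 99.9]
ee_rot: [-180.0, 0.1, 157.0]
force: [0.7, -5.4, 2.0]
gripper_width: 14.7
gripper_force: 20.3
[-0.455 -0.389  0.222] axis 0.352
```

Run:
```python
from h import *
im=snap("wrist","pics/w4.png")
cv2.imwrite("pics/w4c.png",cv2.resize(im[100:340,160:480,::-1],None,fx=2,fy=2))
```

```text
(no output)
```

View pics/w4c.png

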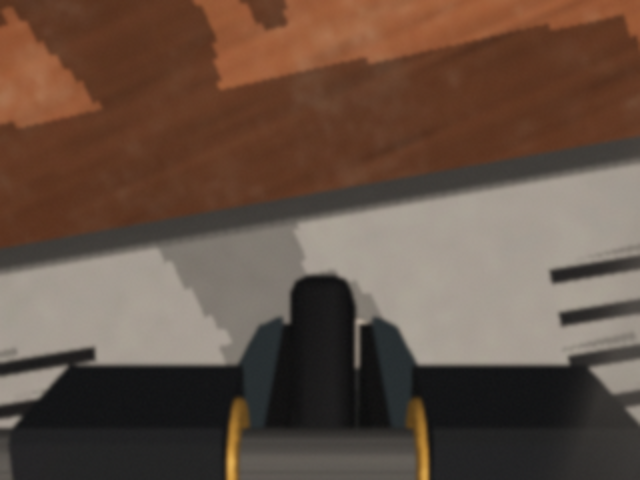

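The disc is hidden by the fingers, but the wing follows the tool. I'll keep stepping and watch the torque.

```bash
python3 -m crank '[{"dx":0,"dy":0,"dz":0,"yaw":-0.8},{"dx":0,"dy":0,"dz":0,"yaw":0}]'; python3 t.py;  python3 -m crank '[{"dx":0,"dy":0,"dz":0,"yaw":-0.8},{"dx":0,"dy":0,"dz":0,"yaw":0}]';python3 t.py
```

```text
time_s: 22.42
ee_pos: [497.1, 68.6, 99.7]
ee_rot: [-180.0, 0.1, 153.0]
force: [1.6, -4.8, 0.8]
gripper_width: 15.2
gripper_force: 20.5
[-0.439 -0.439  0.212] axis 0.331
time_s: 22.68
ee_pos: [497.0, 68.6, 99.7]
ee_rot: [-180.0, 0.1, 149.0]
force: [0.8, -5.7, 1.6]
gripper_width: 15.6
gripper_force: 20.6
[-0.479 -0.504  0.259] axis 0.384
```

The torque is ambiguous, since the tilted axis couples into it. At about 60° turned the slip is under 17° in any case, so I'll let go, lift and compare the pointer with the wing.

```bash
python3 -m crank '[{"dx":0,"dy":0,"dz":0,"yaw":0},{"dx":0,"dy":0,"dz":0,"yaw":0},{"dx":0,"dy":0,"dz":0,"yaw":0},{"dx":0,"dy":0,"dz":0,"yaw":0},{"dx":0,"dy":0,"dz":0.03,"yaw":0},{"dx":0,"dy":0,"dz":0.03,"yaw":0},{"dx":0,"dy":0,"dz":0.03,"yaw":0},{"dx":0,"dy":0,"dz":0.028,"yaw":0},{"dx":0,"dy":0,"dz":0,"yaw":0},{"dx":0,"dy":0,"dz":0,"yaw":0}]' 0.6 20
python3 - <<'E'
from h import *
s=telemetry.state();print(s["torque"])
im=snap("wrist","pics/w5.png")
a=cv2.imread("pics/w3.png")[190:310,260:390];b=im[190:310,260:390,::-1]
cv2.imwrite("pics/w5c.png",cv2.resize(np.hstack([a,b]),(780,360),interpolation=cv2.INTER_CUBIC))
E
```

```text
time_s: 23.92
ee_pos: [495.9, 69.2, 193.0]
ee_rot: [-180.0, -0.1, 148.9]
force: [-1.1, -0.2, -0.9]
gripper_width: 54.8
gripper_force: 0.0
[-0.05752338  0.02477316 -0.00244601]
```

View pics/w5c.png

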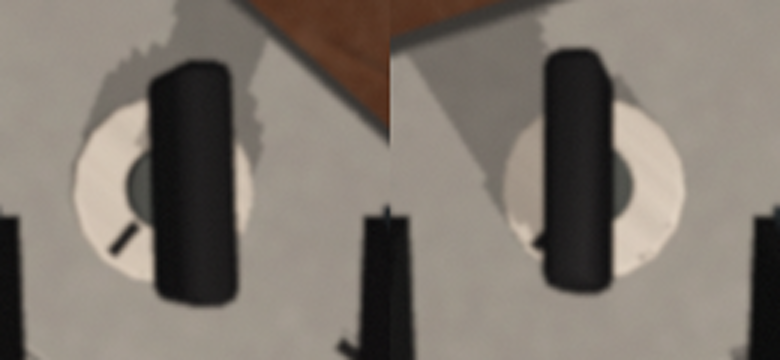

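Run:
```python
from h import *
from fit import W
from scipy.spatial.transform import Rotation as R
p=[580.3,49.2,-.2257]
c=eyes.calibration("wrist");K=np.array(c["camera_matrix"]);Tc=np.array(c["world_from_camera"])
def tool(pos,yaw):
    T=np.eye(4);T[:3,:3]=R.from_euler("xyz",[180,0,yaw],degrees=True).as_matrix();T[:3,3]=pos;return T
s=telemetry.state();print(s["ee_pos"],s["ee_rot"])
TC=np.linalg.inv(tool(s["ee_pos"],s["ee_rot"][2]))@Tc
cams=[tool([494.2,66.2,190.1],-151.2)@TC,Tc]
a=np.radians(25);Rb=R.from_euler("z",p[2]).as_matrix()
e1=Rb@[np.cos(a),0,np.sin(a)];e2=Rb@[0,1,0];n=Rb@[-np.sin(a),0,np.cos(a)];O=W(p,(-72,0,72.4))
def plane(T,u,v,h):
    d=T[:3,:3]@np.linalg.solve(K,[260+u/3,190+v/3,1]);o=T[:3,3];t=((O+h*n-o)@n)/(d@n);q=o+t*d-O;return np.array([q@e1,q@e2])
for T,disc,tip,w in [(cams[0],[(163,190)],(113,252),[(205,62),(209,303)]),(cams[1],[(204,188)],(145,245),[(186,48),(189,292)])]:
    o=plane(T,*disc[0],7.5);t=plane(T,*tip,7.5);x=plane(T,*w[0],46);y=plane(T,*w[1],46)
    f=lambda v:np.degrees(np.arctan2(v[1],v[0]))
    print("disc",o,"tipvec",t-o,f(t-o),"wing",f(y-x),np.hypot(*(y-x)),"wc",(x+y)/2,"tip abs",t,f(t))
```

```text
[495.70827228  69.19062333 192.80610571] [-1.79930645e+02 -1.06028855e-01  1.48945097e+02]
disc [-0.38046054 -0.56127878] tipvec [20.33376615 -0.15967643] -0.4499214358553811 wing 40.005174090853096 53.56165084916197 wc [-0.64465876 -0.9806687 ] tip abs [19.95330561 -0.72095521] -2.0693177065443025
disc [-0.29533405  0.95878712] tipvec [  9.59742688 -18.78065488] -62.93172844658222 wing -15.672428899788232 55.10322378553251 wc [0.14506609 1.78110681] tip abs [  9.30209283 -17.82186776] -62.43777090485541
```

The pointer turned about 62° and the wing about 56° to 60°, so the clutch hasn't slipped and the screw isn't past its stop. The stop comes at 59° to 74.5° of turn, so a further 24° gives a slip of 9° to 25° whatever the start angle was. I'll regrip.

```bash
python3 -m crank '[{"dx":0,"dy":0,"dz":-0.03,"yaw":0},{"dx":0,"dy":0,"dz":-0.03,"yaw":0},{"dx":0,"dy":0,"dz":-0.03,"yaw":0},{"dx":0,"dy":0,"dz":-0.028,"yaw":0},{"dx":0,"dy":0,"dz":0,"yaw":0}]'; python3 -m crank '[{"dx":0,"dy":0,"dz":0,"yaw":0},{"dx":0,"dy":0,"dz":0,"yaw":0},{"dx":0,"dy":0,"dz":0,"yaw":0},{"dx":0,"dy":0,"dz":0,"yaw":0},{"dx":0,"dy":0,"dz":0,"yaw":0},{"dx":0,"dy":0,"dz":0,"yaw":0}]' 0 25; python3 t.py
python3 -m crank '[{"dx":0,"dy":0,"dz":0,"yaw":-0.8},{"dx":0,"dy":0,"dz":0,"yaw":-0.8},{"dx":0,"dy":0,"dz":0,"yaw":0}]'; python3 t.py;  python3 -m crank '[{"dx":0,"dy":0,"dz":0,"yaw":-0.8},{"dx":0,"dy":0,"dz":0,"yaw":0}]';python3 t.py;  python3 -m crank '[{"dx":0,"dy":0,"dz":0,"yaw":-0.8},{"dx":0,"dy":0,"dz":0,"yaw":0}]';python3 t.py
```

```text
time_s: 24.6
ee_pos: [494.5, 69.0, 97.3]
ee_rot: [-179.8, -0.3, 148.9]
force: [0.5, 0.3, 1.0]
gripper_width: 54.6
gripper_force: 0.0
time_s: 25.35
ee_pos: [496.2, 68.7, 100.0]
ee_rot: [-180.0, 0.0, 149.0]
force: [-2.1, -3.6, 5.7]
gripper_width: 15.8
gripper_force: 24.5
[-0.414  0.282  0.215] axis 0.392
time_s: 25.72
ee_pos: [496.4, 69.1, 99.9]
ee_rot: [180.0, 0.0, 141.0]
force: [-2.9, -2.9, 4.6]
gripper_width: 16.7
gripper_force: 26.2
[0.094 0.208 0.302] axis 0.255
time_s: 25.98
ee_pos: [496.4, 69.1, 99.9]
ee_rot: [180.0, 0.0, 137.0]
force: [-3.3, -4.4, 5.8]
gripper_width: 17.6
gripper_force: 26.3
[0.059 0.153 0.28 ] axis 0.244
time_s: 26.22
ee_pos: [496.3, 69.3, 100.0]
ee_rot: [180.0, -0.0, 133.0]
force: [-3.5, -3.3, 5.8]
gripper_width: 18.0
gripper_force: 26.5
[0.165 0.238 0.42 ] axis 0.335
```

```bash
python3 -m crank '[{"dx":0,"dy":0,"dz":0,"yaw":-0.8},{"dx":0,"dy":0,"dz":0,"yaw":0}]'; python3 t.py;  python3 -m crank '[{"dx":0,"dy":0,"dz":0,"yaw":-0.8},{"dx":0,"dy":0,"dz":0,"yaw":0},{"dx":0,"dy":0,"dz":0,"yaw":0}]';python3 t.py
python3 -m crank '[{"dx":0,"dy":0,"dz":0,"yaw":0},{"dx":0,"dy":0,"dz":0,"yaw":0},{"dx":0,"dy":0,"dz":0,"yaw":0},{"dx":0,"dy":0,"dz":0,"yaw":0},{"dx":0,"dy":0,"dz":0.03,"yaw":0},{"dx":0,"dy":0,"dz":0.03,"yaw":0},{"dx":0,"dy":0,"dz":0.03,"yaw":0},{"dx":0,"dy":0,"dz":0.028,"yaw":0},{"dx":0,"dy":0,"dz":0,"yaw":0},{"dx":0,"dy":0,"dz":0,"yaw":0}]' 0.6 20
python3 - <<'E'
from h import *
im=snap("wrist","pics/w6.png");b=im[190:310,260:390,::-1]
cv2.imwrite("pics/w6c.png",cv2.resize(b,(520,480),interpolation=cv2.INTER_CUBIC))
E
```

```text
time_s: 26.48
ee_pos: [496.3, 69.5, 100.0]
ee_rot: [180.0, -0.0, 129.0]
force: [-4.3, -2.6, 6.9]
gripper_width: 18.5
gripper_force: 26.8
[0.235 0.273 0.453] axis 0.34
time_s: 26.85
ee_pos: [496.3, 69.5, 100.0]
ee_rot: [180.0, -0.0, 125.1]
force: [-4.1, -2.4, 5.7]
gripper_width: 19.4
gripper_force: 26.7
[0.244 0.262 0.474] axis 0.354
time_s: 28.1
ee_pos: [495.9, 69.2, 193.1]
ee_rot: [-179.9, -0.0, 124.9]
force: [0.9, -0.1, -0.2]
gripper_width: 54.8
gripper_force: 0.0
```

View pics/w6c.png

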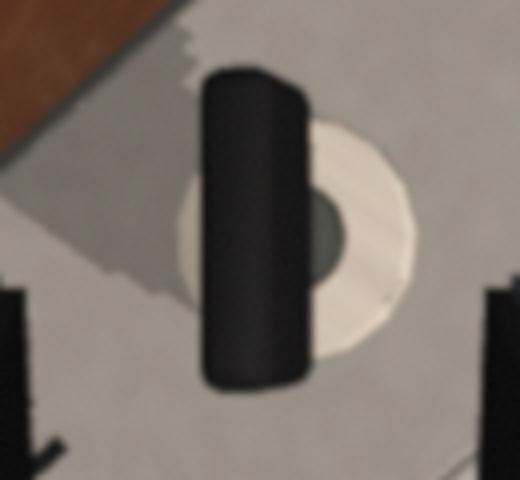

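The pointer has gone from the wing's lower left to under the wing, so the screw stopped while the wing went on, which means the clutch slipped. I'll work out how much.

Run:
```python
from h import *
from fit import W
from scipy.spatial.transform import Rotation as R
p=[580.3,49.2,-.2257]
c=eyes.calibration("wrist");K=np.array(c["camera_matrix"]);T=np.array(c["world_from_camera"])
a=np.radians(25);Rb=R.from_euler("z",p[2]).as_matrix()
e1=Rb@[np.cos(a),0,np.sin(a)];e2=Rb@[0,1,0];n=Rb@[-np.sin(a),0,np.cos(a)];O=W(p,(-72,0,72.4))+.0*e1+.8*e2
def plane(u,v,h):
    d=T[:3,:3]@np.linalg.solve(K,[260+u/4,190+v/4,1]);o=T[:3,3];t=((O+h*n-o)@n)/(d@n);q=o+t*d-O;return np.array([q@e1,q@e2])
x=plane(238,70,46);y=plane(240,388,46);w=np.degrees(np.arctan2(*(y-x)[::-1]));print("wing",w,(x+y)/2)
pj=lambda ang,r:(proj("wrist",O+7.5*n+r*(np.cos(np.radians(ang))*e1+np.sin(np.radians(ang))*e2))-[260,190])*4
print("disc",pj(0,0))
for ang in range(-100,-34,5):print(ang,"slip",round(ang-w+40.4*-1*-1,1),pj(ang,13).round(),pj(ang,21).round())
```

```text
wing -38.77719353930253 [0.05783667 0.50370372]
disc [295.61452359 239.44189973]
-100 slip -20.8 [239. 273.] [205. 293.]
-95 slip -15.8 [242. 278.] [210. 301.]
-90 slip -10.8 [246. 282.] [215. 309.]
-85 slip -5.8 [249. 287.] [221. 316.]
-80 slip -0.8 [253. 291.] [228. 322.]
-75 slip 4.2 [258. 294.] [235. 328.]
-70 slip 9.2 [262. 298.] [242. 333.]
-65 slip 14.2 [267. 300.] [250. 338.]
-60 slip 19.2 [273. 303.] [258. 342.]
-55 slip 24.2 [278. 305.] [267. 345.]
-50 slip 29.2 [284. 306.] [276. 347.]
-45 slip 34.2 [289. 307.] [285. 348.]
-40 slip 39.2 [295. 307.] [294. 349.]
-35 slip 44.2 [301. 307.] [304. 349.]
```

A pointer with no slip would be hidden here too, so this isn't proof. I'll shift the camera towards the bank's right and read the pointer numerically from the unrolled disc ring.

```bash
python3 -m crank '[{"dx":-0.005,"dy":-0.05,"dz":0.02,"yaw":0},{"dx":-0.005,"dy":-0.05,"dz":0.02,"yaw":0},{"dx":0,"dy":0,"dz":0,"yaw":0},{"dx":0,"dy":0,"dz":0,"yaw":0}]'
cat > ring.py <<'E'
from h import *
from fit import W
from scipy.spatial.transform import Rotation as R
p=[580.3,49.2,-.2257];a=np.radians(25);Rb=R.from_euler("z",p[2]).as_matrix()
e1=Rb@[np.cos(a),0,np.sin(a)];e2=Rb@[0,1,0];n=Rb@[-np.sin(a),0,np.cos(a)];O=W(p,(-72,0,72.4))+.8*e2
im=snap("wrist","pics/w7.png");g=cv2.cvtColor(im,cv2.COLOR_RGB2GRAY)
print("disc px",proj("wrist",O+7.5*n))
for r in (14,16,18,20,22):
    print(r,[int(cv2.getRectSubPix(g,(1,1),tuple(map(float,proj("wrist",O+7.5*n+r*(np.cos(t)*e1+np.sin(t)*e2)))))[0,0]) for t in np.radians(np.arange(-180,180,6))])
E
python3 ring.py
```

```text
time_s: 28.65
ee_pos: [488.0, -10.4, 224.9]
ee_rot: [-179.9, -0.1, 124.9]
force: [-0.5, -0.4, -0.3]
gripper_width: 54.9
gripper_force: 0.0
disc px [397.24779535 167.35385264]
14 [23, 18, 21, 47, 86, 114, 124, 135, 143, 145, 141, 133, 117, 83, 44, 19, 20, 24, 27, 30, 34, 36, 40, 39, 34, 27, 31, 114, 185, 195, 195, 196, 195, 191, 189, 186, 188, 192, 194, 197, 195, 193, 192, 190, 191, 190, 192, 191, 189, 183, 124, 36, 27, 33, 36, 34, 32, 29, 27, 24]
16 [18, 26, 88, 134, 148, 150, 149, 148, 147, 148, 147, 145, 145, 142, 126, 78, 29, 20, 24, 28, 29, 32, 34, 36, 33, 26, 54, 167, 194, 193, 196, 197, 195, 191, 188, 187, 191, 194, 197, 196, 194, 192, 190, 193, 194, 194, 194, 193, 194, 193, 176, 56, 26, 31, 36, 33, 30, 28, 24, 22]
18 [23, 103, 143, 149, 150, 149, 148, 147, 148, 146, 145, 144, 143, 143, 145, 137, 76, 16, 20, 24, 25, 25, 27, 27, 28, 23, 89, 191, 194, 194, 195, 197, 197, 191, 188, 189, 193, 196, 196, 194, 191, 192, 194, 195, 193, 191, 191, 191, 190, 190, 188, 93, 26, 33, 36, 32, 29, 26, 24, 18]
20 [97, 142, 146, 149, 149, 149, 148, 147, 148, 145, 144, 143, 144, 145, 144, 144, 101, 27, 38, 20, 21, 20, 19, 20, 22, 23, 129, 195, 197, 195, 195, 199, 197, 186, 181, 190, 195, 198, 197, 192, 194, 195, 193, 192, 192, 192, 191, 191, 191, 191, 190, 133, 26, 32, 34, 31, 27, 25, 20, 19]
22 [143, 143, 145, 149, 150, 148, 148, 148, 145, 144, 143, 143, 143, 144, 144, 141, 134, 128, 140, 62, 16, 16, 15, 18, 19, 36, 160, 186, 193, 190, 191, 199, 200, 185, 181, 195, 200, 200, 197, 200, 199, 194, 195, 195, 190, 187, 187, 187, 185, 187, 189, 166, 28, 31, 35, 30, 26, 23, 18, 63]
```

The pointer sits at about -76°, just emerging beside the wing. The screw has turned about 75° and the slip is only about 4°, close to the lower limit. I'll regrip and add about 12°, which stays safely under 34°.

```bash
python3 -m crank '[{"dx":0.005,"dy":0.05,"dz":-0.02,"yaw":0},{"dx":0.005,"dy":0.05,"dz":-0.02,"yaw":0},{"dx":0,"dy":0,"dz":0,"yaw":0},{"dx":0,"dy":0,"dz":-0.03,"yaw":0},{"dx":0,"dy":0,"dz":-0.03,"yaw":0},{"dx":0,"dy":0,"dz":-0.03,"yaw":0},{"dx":0,"dy":0,"dz":-0.028,"yaw":0},{"dx":0,"dy":0,"dz":0,"yaw":0}]'; python3 -m crank '[{"dx":0,"dy":0,"dz":0,"yaw":0},{"dx":0,"dy":0,"dz":0,"yaw":0},{"dx":0,"dy":0,"dz":0,"yaw":0},{"dx":0,"dy":0,"dz":0,"yaw":0},{"dx":0,"dy":0,"dz":0,"yaw":0},{"dx":0,"dy":0,"dz":0,"yaw":0}]' 0 25; python3 t.py
python3 -m crank '[{"dx":0,"dy":0,"dz":0,"yaw":-0.8},{"dx":0,"dy":0,"dz":0,"yaw":-0.8},{"dx":0,"dy":0,"dz":0,"yaw":0}]'; python3 t.py;  python3 -m crank '[{"dx":0,"dy":0,"dz":0,"yaw":-0.8},{"dx":0,"dy":0,"dz":0,"yaw":0},{"dx":0,"dy":0,"dz":0,"yaw":0},{"dx":0,"dy":0,"dz":0,"yaw":0}]';python3 t.py
```

```text
time_s: 29.7
ee_pos: [495.1, 69.0, 98.2]
ee_rot: [-179.8, -0.1, 125.0]
force: [0.1, -0.9, 0.3]
gripper_width: 54.5
gripper_force: 0.0
time_s: 30.45
ee_pos: [496.3, 69.0, 100.0]
ee_rot: [-180.0, 0.0, 125.0]
force: [-2.6, -1.5, 5.7]
gripper_width: 19.9
gripper_force: 23.4
[-0.162  0.3    0.266] axis 0.336
time_s: 30.82
ee_pos: [496.4, 69.3, 99.8]
ee_rot: [180.0, -0.0, 117.0]
force: [-3.0, -0.9, 3.6]
gripper_width: 20.3
gripper_force: 25.1
[0.225 0.228 0.373] axis 0.267
time_s: 31.32
ee_pos: [496.5, 69.5, 99.8]
ee_rot: [180.0, -0.0, 113.0]
force: [-2.3, 0.4, 4.9]
gripper_width: 20.5
gripper_force: 25.7
[0.556 0.189 0.436] axis 0.184
```

```bash
python3 -m crank '[{"dx":0,"dy":0,"dz":0,"yaw":0},{"dx":0,"dy":0,"dz":0,"yaw":0},{"dx":0,"dy":0,"dz":0,"yaw":0},{"dx":0,"dy":0,"dz":0,"yaw":0},{"dx":0,"dy":0,"dz":0.03,"yaw":0},{"dx":0,"dy":0,"dz":0.03,"yaw":0},{"dx":0,"dy":0,"dz":0.03,"yaw":0},{"dx":0,"dy":0,"dz":0.028,"yaw":0},{"dx":0,"dy":0,"dz":0,"yaw":0},{"dx":0,"dy":0,"dz":0,"yaw":0}]' 0.6 20
python3 -m crank '[{"dx":-0.005,"dy":-0.05,"dz":0.02,"yaw":0},{"dx":-0.005,"dy":-0.05,"dz":0.02,"yaw":0},{"dx":0,"dy":0,"dz":0,"yaw":0},{"dx":0,"dy":0,"dz":0,"yaw":0}]'
python3 ring.py
```

```text
time_s: 32.58
ee_pos: [495.9, 69.1, 193.0]
ee_rot: [-179.9, -0.0, 112.9]
force: [0.9, 0.1, -0.1]
gripper_width: 54.6
gripper_force: 0.0
time_s: 33.08
ee_pos: [487.9, -10.4, 224.8]
ee_rot: [-179.9, -0.1, 112.9]
force: [0.1, 1.1, -1.0]
gripper_width: 55.2
gripper_force: 0.0
disc px [383.32888132 152.99274582]
14 [25, 24, 24, 24, 22, 20, 20, 20, 20, 22, 23, 24, 26, 27, 31, 32, 36, 37, 35, 32, 27, 24, 24, 31, 115, 182, 188, 187, 187, 188, 189, 190, 189, 184, 182, 181, 182, 186, 188, 190, 189, 187, 185, 184, 184, 185, 185, 186, 176, 100, 26, 23, 24, 28, 32, 34, 32, 31, 29, 26]
16 [24, 21, 19, 19, 27, 35, 41, 41, 33, 27, 19, 20, 22, 25, 28, 31, 33, 36, 36, 34, 29, 25, 23, 42, 146, 187, 189, 188, 187, 187, 189, 190, 189, 184, 181, 181, 185, 187, 190, 189, 188, 186, 185, 187, 188, 188, 188, 187, 187, 137, 36, 22, 24, 30, 33, 33, 31, 29, 27, 25]
18 [19, 19, 46, 86, 116, 130, 131, 130, 126, 110, 80, 40, 19, 21, 25, 28, 32, 34, 34, 30, 27, 23, 22, 55, 170, 185, 188, 188, 188, 188, 188, 190, 190, 184, 180, 182, 187, 190, 190, 187, 185, 186, 188, 187, 186, 186, 185, 185, 185, 169, 47, 22, 24, 29, 33, 32, 29, 26, 24, 23]
20 [30, 83, 127, 142, 145, 145, 143, 142, 142, 140, 138, 124, 76, 29, 21, 24, 26, 25, 26, 25, 23, 21, 22, 77, 181, 184, 186, 189, 190, 189, 188, 192, 191, 180, 176, 184, 189, 192, 190, 186, 188, 189, 187, 186, 186, 186, 185, 186, 185, 179, 60, 22, 23, 30, 33, 31, 27, 24, 23, 18]
22 [101, 137, 141, 144, 145, 145, 141, 143, 141, 140, 139, 138, 136, 91, 26, 20, 21, 20, 18, 18, 19, 20, 22, 99, 178, 176, 177, 183, 192, 189, 190, 195, 197, 184, 182, 198, 198, 196, 197, 196, 193, 190, 188, 188, 185, 184, 182, 180, 180, 181, 81, 21, 25, 31, 32, 29, 25, 24, 19, 30]
```

The wing has now turned about 91°. The screw can turn at most 74.5° and its pointer stood at about 75°, so the slip is roughly 15° (0.27 rad), inside the window. The gripper is clear of everything, so I'll hand in.

```bash
python3 -c "
from workcell import ticket
print(ticket.job_done())"
```

```text
the job is handed in; nothing more can be done
None
```

I threw all three levers to their stops (middle, left, right), tightened the wing screw to an estimated clutch slip of 0.27 rad (from the turn angles, not seen directly), and handed the job in at about 33 s with the gripper clear; no verdict was shown.

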